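# Put the glue skillet on to heat

### The job

Get the glue skillet heating on the white warming plate. First slide the low, wide skillet sideways, without lifting it, from its rest position until it sits centred on the ring in the middle; then turn the big thermostat dial until its pointer points at the raised tab on its scale, then turn the small timer dial to its own tab, and last push the power switch lever over to on, away from the robot. Leave the saucepan and everything else where they are.

Things in the scene. Friction and masses are not known exactly. Their poses are not given: they have to be found in the camera images.
- warmer: White glue-warming plate fixed on the table, 300 (x) x 500 (y) x 50 mm high, top flat. Origin: centre of its underside; x away from the robot, y left. Pan positions in a row on its black area, at x = 50, y = -140, 0, 140 mm: the middle one has a silver ring, the outer ones four corner marks. Along the near edge, x = -95 mm: thermostat dial (y = 150), timer dial (y = 20), power switch (y = -130).
- heat_ring (a point): Centre of the heating ring, the silver circle of 144 mm diameter in the middle of the pan area, on the top surface. The skillet's bottom centre belongs here.
- skillet: Low, wide, dark steel pan, 108 mm across at the bottom, 120 mm at the rim, 38 mm high, wall 3, floor 5 mm, 0.3 to 0.6 kg, slides under 8 N. Origin: centre of its underside. Its handle (14 mm thick, wooden end) leaves along its own +x at 30 mm height, rises to 48 mm, ends 164 mm from the centre and points roughly away from the robot. Starts on the left or right outer position.
- saucepan: Bystander: narrow, tall, bright steel saucepan, diameter 90 mm, 62 mm high, origin at the centre of its underside, handle along its own +x to 152 mm from the centre. It stands on the other outer position and must stay there (it may not be shifted by 15 mm).
- thermo (a joint): Big thermostat dial's angle (rad), 0 to 4.71, growing clockwise from above; its pointer's direction in the warmer's frame is 2.356 - value (counter-clockwise from x). Grey disc, radius 26, 10 mm high, with an upright black wing across it, 10 mm wide, top 28 mm above the plate, white line on the pointer side. Push or pinch the wing; friction 0.04 N m. Starts low: turn clockwise.
- thermo_axis (a point): On the thermostat dial's axis at the height of the wing's top, 28 mm above the top surface.
- thermo_tip (a point): Pointer tip of the thermostat dial, the long end of its wing, 42 mm from the axis, at the wing's top (the short end reaches 21 mm from the axis); turns with the dial.
- thermo_mark (a point): The inner end of the thermostat's set-point tab, 44.5 mm from the dial's axis: a dark steel tab 12 mm long (radially), 7 mm wide and 4 mm high on a thin silver bezel, fixed, at a different angle each time. The dial is set when the pointer tip stands right in front of it.
- timer (a joint): Angle of the small timer dial (rad), 0 to 4.71, same sense, zero direction, heights and friction as the thermostat dial. Disc radius 20 mm; wing 10 mm wide reaching from 34 mm on the pointer side to 16 mm on the other side. It starts high and must be turned back, counter-clockwise.
- timer_axis (a point): On the timer dial's axis at the height of the wing's top, 28 mm above the top surface.
- timer_tip (a point): The pointer tip of the timer dial, 34 mm from its axis, top of the wing; turns with the dial.
- timer_mark (a point): The inner end of the timer's set-point tab, 36.5 mm from its axis, same tab as the thermostat's.
- power (a joint): Power lever's angle (rad): 0 = off, leaning 0.5 rad towards the robot; 1.0 = on, leaning 0.5 rad away (the warmer's +x); stays where left (friction 0.06 N m). Rod 10 mm thick with a black ball of 26 mm diameter centred 45 mm from the pivot, which is 22 mm above the plate's top on a grey block 70 x 50 x 25 mm.
- power_tip (a point): Centre of the ball at the end of the power switch's lever, 62 mm above the top surface when fully off or on.
- cup: Bystander: blue cup, 84 mm wide, 110 mm high, on the table to the right; origin at its underside.
- gluegun: Bystander: blue glue gun lying on its side on the table at the left, about 230 mm long with nozzle and stick, 30 mm high; origin at its body's underside.
- plate: Bystander: white plate, 210 mm wide, 20 mm high, with ceramic shards, on the table at the left; origin at its underside.
- vase: Bystander: white plaster vase, 110 mm wide, 150 mm high, on the table at the right near the robot; origin at its underside.
- marker: Bystander: white and blue marker pen, 125 mm long, 13 mm thick, on the table at the left near the robot.
- tape: Bystander: amber roll of tape, 50 mm wide, 19 mm high, lying on the warmer's top near its right edge, beside the power switch, at about x = -70, y = -215 mm of the warmer.

How it is judged (in metres and radians):
On the way, in this order (a step that is already met when the one before it is completed fails the run):
1. the skillet stands centred on the heating ring (horizontal distance between skillet and heat_ring below 0.013 m and z of skillet in the frame of warmer between 0.044 and 0.056 m and angle between skillet's own z axis and vertical below 0.08 rad and linear speed of skillet below 0.02 m/s), for 0.2 s.
2. the thermostat dial's pointer stands at its tab (horizontal distance between thermo_tip and thermo_mark below 0.0068 m and velocity of joint thermo between -0.15 and 0.15 rad/s), for 0.2 s.
3. the timer dial's pointer stands at its tab (horizontal distance between timer_tip and timer_mark below 0.006 m and velocity of joint timer between -0.15 and 0.15 rad/s), for 0.2 s.
4. the power lever is over at on (value of joint power above 0.8 rad), for 0.2 s.
At the end, for the whole second after the job is handed in: The skillet rests upright on the plate within 13 mm of the ring's centre; both dial pointers stand at their tabs (thermostat tip within 6.8 mm of the tab's inner end, timer tip within 6 mm: about 8 degrees); the power lever is past 0.8 rad (on); the saucepan has moved less than 15 mm (all of step 1 and horizontal distance between thermo_tip and thermo_mark below 0.0068 m and horizontal distance between timer_tip and timer_mark below 0.006 m and value of joint power above 0.8 rad and distance of saucepan from where it was at the start of the episode below 0.015 m); the robot touches nothing.
It fails at once if the skillet is lifted off the plate (8 mm) or tipped by more than 0.2 rad (z of skillet in the frame of warmer above 0.058 m or angle between skillet's own z axis and vertical above 0.2 rad).
It fails at once if the saucepan is shifted by 15 mm or tipped (distance of saucepan from where it was at the start of the episode above 0.015 m or angle between saucepan's own z axis and vertical above 0.2 rad).
It fails at once if another bystander is shifted by 30 mm (distance of any of cup, gluegun, plate, vase, marker, tape from where it was at the start of the episode above 0.03 m).
It also fails if it takes over 58 s, if anything falls off the work surface, if the arm or the gripper's body presses on something with over 40 N, if the wrist force passes 120 N, or if a joint passes its speed limit or range.

### The arm

A 6-joint arm with a two-finger parallel gripper is mounted at the origin on the work surface. World frame = base frame: x ahead of the robot, y to its left, z up, the work surface at z = 0. Lengths are in mm, angles in rad, forces in N, time in s.
With the tool pointing down it reaches from about 275 to 825 mm from the base axis. Payload 5.2 kg.
Tool frame: the origin (TCP) lies at the very end of the fingers, on their centre line; the grasp point (between the pads) lies 19 mm behind it; z points along the fingers, y is the direction in which the jaws open and shut (so a half turn about z gives the same grasp; the last joint's range is limited). The gripper opens to 93 mm and grips with 3 to 60 N. Pads are 15 mm wide; open, the fingers measure 128 mm over their backs; the gripper's body (75 mm by 188 mm) begins 65 mm behind the grasp point.
Start: joints at [1.107, 0.259, 1.535, -0, 1.348, -0.203], TCP at [141.797, 531.412, 192.953] pointing down, gripper open.
Joint ranges: [-3.14, 3.14], [-0.91, 2.08], [0.19, 2.58], [-1.22, 4.36], [0.22, 2.71], [-3.12, 3.12]. Speed limits (rad/s): [2.57, 2.57, 3.14, 3.14, 3.14, 3.14].

### API

Orientations are given as [roll, pitch, yaw] about the fixed x, y, z axes, in that order (R = Rz(yaw) Ry(pitch) Rx(roll)).
In Python, from bench import robot gives the robot as it stands. The module is installed in compiled form; this text tells all that it offers. Calls block until the motion is done:
- robot.move_ptp(position, orientation): joint-space move of the TCP to a pose.
- robot.move_linear(position, ori=None, speed=150, f_stop=None): straight line of the TCP; ori=None keeps the orientation; speed is the mean speed in mm/s. With f_stop (N) it stops when the force on the tool has changed by that much, and returns True; else False.
- robot.move_j(angles): joint-space move.
- robot.move_gripper(opening): opening from 0.0 (shut) to 1.0 (fully open); the grip force is fixed at half the most; returns when the fingers have stopped.
- robot.sleep(seconds).
- robot.inverse_kinematics(position, orientation): joint angles nearest the present ones, or None.
- robot.get_image(name): name is "scene" or "side" or "wrist"; returns a dict with "img" (420x560x3 uint8, blue, green, red), "fovy" (degrees; the focal length in pixels is half the picture's height over the tangent of half this angle, whatever the lens; pixels are square), "cx", "cy" (the principal point, pixels), "eye" and "orientation" of the camera in the world. Camera axes: x right, y down, z forward; pixel columns grow to the right and rows downward; lengths in mm; the calibration is good to about 2 mm. A picture is of the moment at which its call begins. There is no depth.
A pose or a line that the arm cannot do raises robot.MotionError and nothing moves.
- robot.hand_in(): hands the job in, once; it reports no verdict.
Readings, each from a call of its own:
- robot.current_t(): time.
- robot.current_qpos(): joint angles.
- robot.current_joint_vel(): joint speeds.
- robot.current_joint_efforts(): joint torques, N m.
- robot.current_tcp_pos(): TCP position.
- robot.current_eef_rot(): TCP orientation.
- robot.current_contact_force(): force on the tool from outside, world axes, zero at the start.
- robot.current_ft_torque(): the same for the moment, N m.
- robot.current_gripper_width(): opening from 0.0 (shut) to 1.0 (fully open).
Only numpy, scipy, OpenCV 4.12 (cv2) and the standard library are available. Lean on these libraries where they do the work, as an engineer would, in place of code of your own. Each camera call takes 0.05 s, during which the arm holds its last target. There are 200 camera calls.

## Working session

There is one attempt and no reset: what is moved stays moved. The work goes in short steps, each a Python script; the robot and the scene stay as the last script left them, time stands still between calls to the robot, and variables do not carry over. Pictures are saved under pics/ and viewed, about 8 in all and at most 12, crops included, and the job is handed in when it is done.

```bash
mkdir -p pics
cat > h.py <<'E'
import numpy as np, cv2
from bench import robot
def shot(name, fn=None):
    d=robot.get_image(name)
    if fn: cv2.imwrite('pics/'+fn,d['img']); np.save('pics/'+fn[:-4]+'.npy',{k:d[k] for k in d if k!='img'},allow_pickle=True)
    return d
def load(fn):
    d=np.load('pics/'+fn[:-4]+'.npy',allow_pickle=True).item(); d['img']=cv2.imread('pics/'+fn); return d
def rot(o):
    o=np.array(o,float)
    if o.shape==(3,3): return o
    from scipy.spatial.transform import Rotation as R
    return R.from_euler('xyz',o).as_matrix()
def ray(d,u,v):
    f=d['img'].shape[0]/2/np.tan(np.radians(d['fovy'])/2)
    r=rot(d['orientation'])@np.array([(u-d['cx'])/f,(v-d['cy'])/f,1]); return np.array(d['eye'],float),r
def onz(d,u,v,z):
    e,r=ray(d,u,v); return e+r*(z-e[2])/r[2]
def proj(d,p):
    f=d['img'].shape[0]/2/np.tan(np.radians(d['fovy'])/2)
    c=rot(d['orientation']).T@(np.array(p,float)-np.array(d['eye'])); return np.array([d['cx']+f*c[0]/c[2],d['cy']+f*c[1]/c[2]])
E
python3 - <<'E'
from h import *
a=shot('scene','s0.png'); b=shot('side','d0.png'); c=shot('wrist','w0.png')
for d in(a,b,c): print(d['fovy'],d['cx'],d['cy'],d['eye'],d['orientation'])
print(robot.current_eef_rot(),robot.current_t())
cv2.imwrite('pics/both.png',cv2.resize(np.vstack([a['img'],b['img']])[:, :],None,fx=.71,fy=.71))
E
```

```text
56.46863480397157 282.0764213987598 210.2599011435558 [919.38737649 258.28480347 949.12756528] [-2.61439572e+00 -1.56585257e-04  2.11840793e+00]
55.22130008561609 285.33733992991046 204.61292975792384 [286.19760363 636.4801318  889.10120265] [-2.43645585 -0.01023451 -2.81090344]
68.86218615462404 279.43802637500096 202.9329897272756 [ 68.43801182 550.95562381 384.09909195] [2.86462944e+00 1.46955565e-03 1.31151727e+00]
[-3.14023912e+00 -2.59659949e-04  2.88076657e+00] 0.15
```

View pics/s0.png

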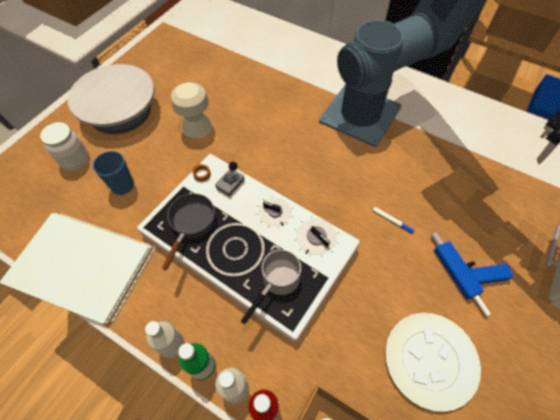

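View pics/d0.png

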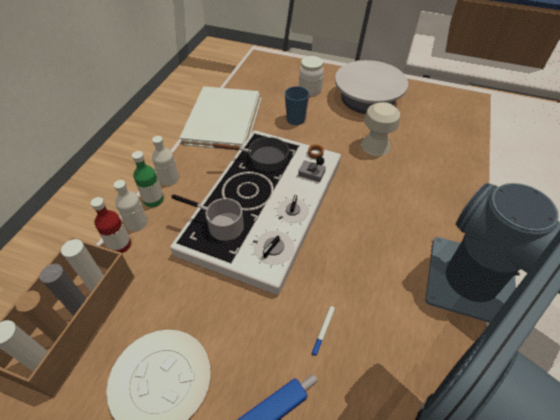

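The scene view shows the skillet on the right position (192,217) and the saucepan on the left (281,272). The ring is at (235,249), the thermostat at (317,236), the timer at (272,209) and the lever at (232,172). I'll get a rough warmer pose next, then look with the wrist camera.

Run:
```python
from h import *
a=load('s0.png')
P=[onz(a,*p,50)[:2] for p in [(214,157),(357,240),(140,226)]]
print(np.round(P,1)); nr,nl,fr=P
y=(nl-nr); yaw=np.arctan2(-y[0],y[1]); print('yaw',yaw,np.linalg.norm(y),np.linalg.norm(fr-nr))
c=(nl+fr)/2; print('c',c)
for p in [(235,249)]: print(onz(a,*p,50))
R=np.array([[np.cos(yaw),-np.sin(yaw)],[np.sin(yaw),np.cos(yaw)]])
t=c+R@np.array([-40,20]); print(t)
# wrist camera offset in tool frame
w=load('w0.png'); T=rot(robot.current_eef_rot()); print(T.T@(np.array(w['eye'])-robot.current_tcp_pos()), T.T@rot(w['orientation'])[:,2])
for dyaw in (0,np.pi/2,-np.pi/2,np.pi): print(dyaw,robot.inverse_kinematics([*t-[40,0],330],[np.pi,0,yaw+dyaw]))
```

```text
[[ 422.8 -274.7]
 [ 447.9  194.5]
 [ 705.1 -304.7]]
yaw -0.05334508134870672 469.8886531936195 283.90066458543595
c [576.50603108 -55.13163077]
[630.33774771 -56.50447968  50.        ]
[537.62932723 -33.02728963]
[ 7.58898266e+01  1.43801345e-01 -1.91752259e+02] [-2.73687474e-01  3.11321698e-04  9.61818626e-01]
0 [-2.90308434e-01  1.07255556e-01  1.39402609e+00 -4.44089210e-16
  1.64031101e+00  1.33383297e+00]
1.5707963267948966 [-0.29030843  0.10725556  1.39402609  0.          1.64031101 -0.23696335]
-1.5707963267948966 [-2.90308434e-01  1.07255556e-01  1.39402609e+00 -4.44089210e-16
  1.64031101e+00  2.90462930e+00]
3.141592653589793 [-0.29030843  0.10725556  1.39402609  0.          1.64031101 -1.80775968]
```

Run:
```python
from h import *
yaw=np.pi-0.053
robot.move_ptp([540,-45,260],[np.pi,0,yaw]); a=shot('wrist','w1.png')
robot.move_ptp([440,60,150],[np.pi,0,yaw]); b=shot('wrist','w2.png')
print(robot.current_t())
```

```text
3.5083
```

View pics/w1.png

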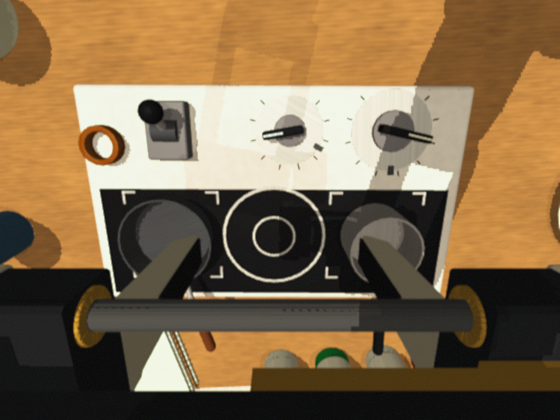

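View pics/w2.png

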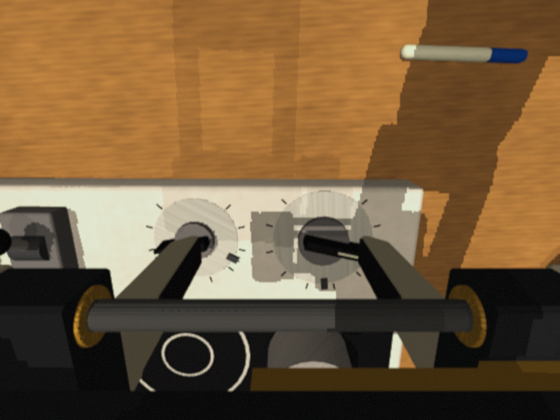

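w1 shows the whole warmer. The ring is centred at about (273,236), the timer at (290,130) with its pointer to the left and its tab at (319,147). The thermostat is at (393,130) with its pointer to the right and its tab at (391,170). The skillet is at about (165,240) and the lever ball at (150,111). w2 confirms the dials and tabs from closer up. Next I'll compute positions.

```bash
cat > m.py <<'E'
from h import *
from scipy.optimize import least_squares
a=load('w1.png'); g=cv2.cvtColor(a['img'],cv2.COLOR_BGR2GRAY); hsv=cv2.cvtColor(a['img'],cv2.COLOR_BGR2HSV)
# ring
m=np.zeros_like(g); m[185:268,222:328]=(g[185:268,222:328]>120)
v,u=np.nonzero(m); W=np.array([onz(a,x,y,50)[:2] for x,y in zip(u,v)])
c0=onz(a,273,236,50)[:2]; r=np.hypot(*(W-c0).T); W=W[(r>60)&(r<80)]
s=least_squares(lambda p:np.hypot(W[:,0]-p[0],W[:,1]-p[1])-p[2],[*c0,70],loss='soft_l1').x; print('ring',s)
# near edge of the top & black-area edge
def edge(us,v0,v1,sign):
    out=[]
    for x in us:
        d=np.diff(cv2.GaussianBlur(g,(3,3),0)[v0:v1,x].astype(float))*sign; out.append(onz(a,x,v0+d.argmax()+.5,50)[:2])
    out=np.array(out); k=np.polyfit(out[:,1],out[:,0],1); res=out[:,0]-np.polyval(k,out[:,1]); ok=abs(res)<3
    return np.polyfit(out[ok,1],out[ok,0],1)
k1=edge(range(130,340,3),178,200,-1); print('black edge yaw',-np.arctan(k1[0]))
k2=edge(range(90,230,3),78,97,1); print('near edge yaw',-np.arctan(k2[0]))
yaw=-np.arctan(k1[0]); R=np.array([[np.cos(yaw),-np.sin(yaw)],[np.sin(yaw),np.cos(yaw)]])
o=s[:2]-R@[50,0]; print('warmer',o,'yaw',yaw)
loc=lambda p:R.T@(np.array(p)[:2]-o)
print('near edge x',loc([np.polyval(k2,o[1]),o[1]]))
for fn,pts in {'w1.png':{'thT':(391,170),'tiT':(319,147)},'w2.png':{'thT':(324,284),'tiT':(233,258)}}.items():
    d=load(fn); gg=cv2.cvtColor(d['img'],cv2.COLOR_BGR2GRAY)
    for n,(x,y) in pts.items():
        w=(255-gg[y-7:y+8,x-7:x+8].astype(float)); w=np.clip(w-(255-110),0,None); yy,xx=np.mgrid[y-7:y+8,x-7:x+8]
        p=loc(onz(d,(w*xx).sum()/w.sum(),(w*yy).sum()/w.sum(),53)); ax=np.array([-95,150 if n=='thT' else 20]); q=p-ax
        print(fn,n,p,'r',np.hypot(*q),'ang deg',np.degrees(np.arctan2(q[1],q[0])))
for n,x,y,z in [('thtip',432,138,78),('titip',265,134,78),('ball',150,111,111.5)]: 
    p=loc(onz(a,x,y,z)); q=p-np.array([-95,150 if n=='thtip' else 20]); print(n,p,np.degrees(np.arctan2(q[1],q[0])))
# skillet rim
for n,e in {'skil bottom? ':(165,240)}.items(): print(loc(onz(a,*e,88)))
cv2.imwrite('pics/crop1.png',cv2.resize(a['img'][90:300,100:480],None,fx=2,fy=2,interpolation=cv2.INTER_CUBIC))
S=load('s0.png'); rr=proj(S,[*(o+R@[50,0]),50]); print('ring proj scene',rr, 'sk',proj(S,[*(o+R@[50,-140]),88]))
cv2.imwrite('pics/crop2.png',cv2.resize(S['img'][140:340,125:370],None,fx=3,fy=3,interpolation=cv2.INTER_CUBIC))
E
python3 m.py
```

```text
ring [625.18877834 -56.27754631  70.03002294]
black edge yaw -0.060701225742881726
near edge yaw -0.05271324810076729
warmer [575.28086603 -53.24434853] yaw -0.060701225742881726
near edge x [-148.00781548   -8.99530669]
w1.png thT [-44.56608873 152.97308816] r 50.52146730617876 ang deg 3.3736921401373228
w1.png tiT [-73.41184672  56.13797034] r 42.09514535337233 ang deg 59.14668827789376
w2.png thT [-44.91895084 153.10548134] r 50.17724084556939 ang deg 3.5483170998462166
w2.png tiT [-73.80795041  56.80723707] r 42.47205747996441 ang deg 60.06848348295684
thtip [-87.88555118 189.39538658] 79.76323538903985
titip [-90.51753872 -10.47018975] -81.6312591115305
ball [-115.06807737 -131.24556366] -97.55816460598696
[  42.66416504 -138.21321745]
ring proj scene [236.24319302 247.4488066 ] sk [191.34882547 212.41352084]
```

View pics/crop1.png

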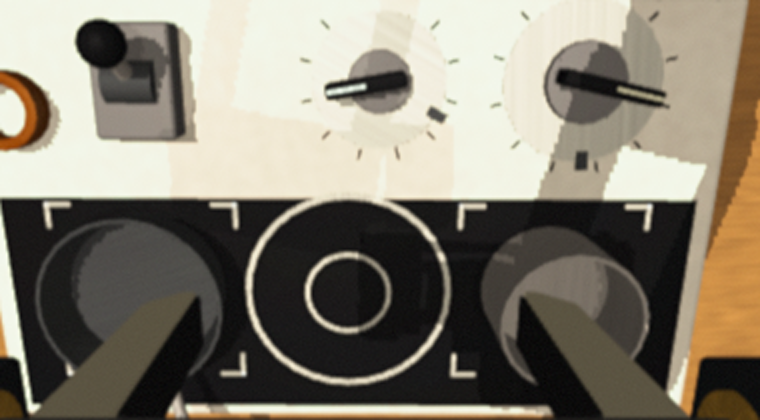

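View pics/crop2.png

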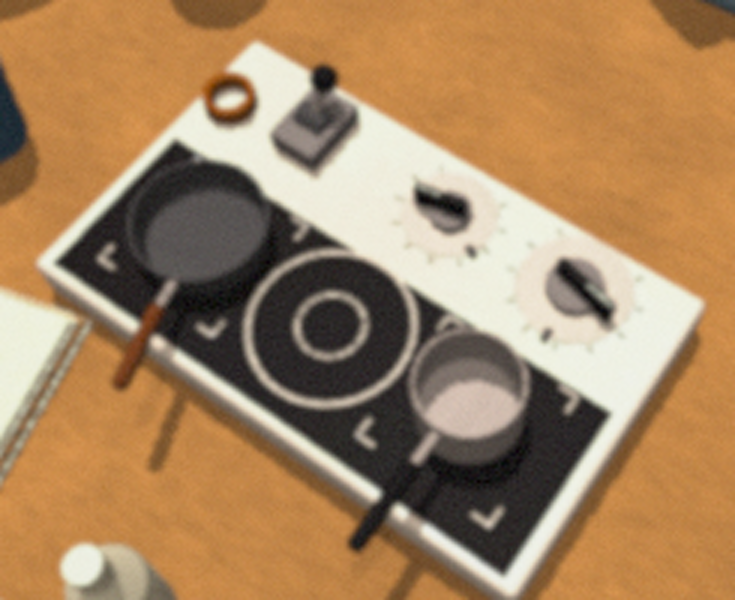

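Warmer pose agrees across views to within a few mm, and the skillet is near its nominal spot at the right, with its handle pointing away. Plan: spread the fingers inside the pan, which centres it on the jaw axis, slide it to the ring, then spread again along x.

```bash
cat >> h.py <<'E'
WY=-0.057; RW=np.array([[np.cos(WY),-np.sin(WY)],[np.sin(WY),np.cos(WY)]])
RING=np.array([626.0,-56.4]); O=RING-RW@[50,0]
def w2b(x,y,z): return [*(O+RW@[x,y]),z+50]
E
python3 - <<'E'
from h import *
a=load('w1.png')
for u,v,dx,dy in [(164.5,200,60,0),(118,238,0,60),(211,238,0,-60)]:
    print(RW.T@(onz(a,u,v,88)[:2]-O)+[dx,dy])
yaw=np.pi+WY
robot.move_gripper(0.3)
robot.move_ptp(w2b(50,-140,90),[np.pi,0,yaw])
print(robot.move_linear(w2b(50,-140,12),speed=80,f_stop=10),robot.current_tcp_pos())
robot.move_gripper(0.95); print('w',robot.current_gripper_width(),robot.current_contact_force(),robot.current_t())
E
```

```text
[  48.27821222 -133.65232622]
[  38.96412657 -137.7992615 ]
[  38.21567158 -139.15641171]
False [ 618.5153789  -196.42629813   62.66457664]
w 0.9454483247978853 [-0.15575966  0.09135582  0.60106551] 8.0333
```

Run:
```python
from h import *
robot.move_gripper(1.0); print(robot.current_gripper_width())
c=shot('wrist','w3.png'); s=shot('scene','s3.png')
cv2.imwrite('pics/v3.png',np.vstack([cv2.resize(c['img'][150:],(560,270)),cv2.resize(s['img'][130:330,90:370],(462,330))[:, :].copy() if 0 else cv2.resize(s['img'][130:295,90:370],(560,330))]))
```

```text
0.9990361387844374
```

View pics/v3.png

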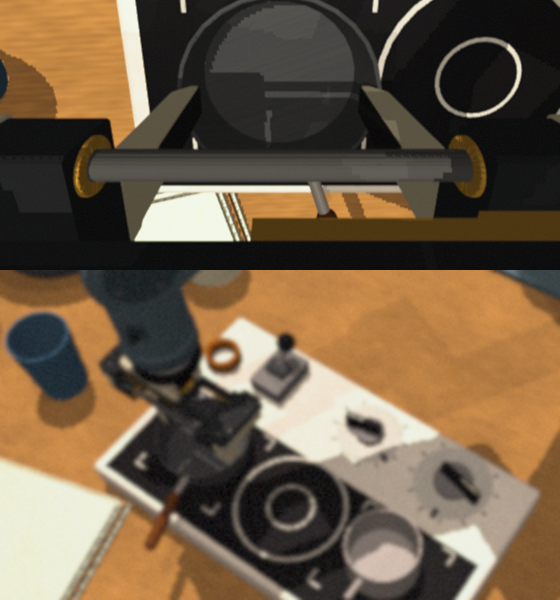

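The top view shows the fingers fully open inside the pan, with only a little slack to the wall. So I'll drive the TCP to the ring and then rotate the spread fingers, which centres the pan in all directions.

Run:
```python
from h import *
robot.move_linear(w2b(50,0,12),speed=60); print(robot.current_contact_force())
q=np.array(robot.current_qpos()); print(q)
s=1 if q[5]<0 else -1
for d in (.5,1.0,1.57): q2=q.copy(); q2[5]+=s*d; robot.move_j(q2)
print(robot.current_contact_force(),robot.current_tcp_pos(),robot.current_t())
robot.move_gripper(0.6)
robot.move_linear(w2b(50,0,110),speed=150)
robot.move_ptp(w2b(-40,0,190),[np.pi,0,np.pi+WY]); c=shot('wrist','w4.png'); shot('scene','s4.png'); print(robot.current_t())
cv2.imwrite('pics/w4z.png',cv2.resize(c['img'][130:330,100:480],None,fx=2,fy=2,interpolation=cv2.INTER_CUBIC))
```

```text
[ 0.02651262  0.66492486 -0.1808017 ]
[-2.67404350e-01  5.04694311e-01  1.50345123e+00 -4.45808835e-05
  1.13337411e+00 -1.78089240e+00]
[ 1.12368012 -0.76705051  0.42814033] [626.02102165 -56.66928866  62.00373507] 12.6667
15.775
```

View pics/w4z.png

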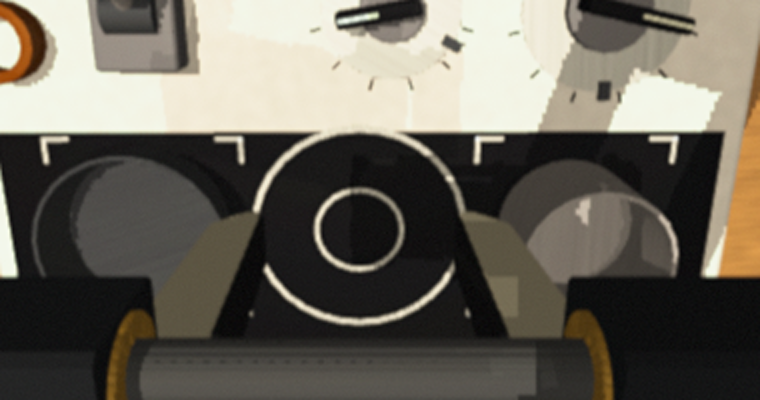

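The skillet has not moved. The ring at (180+100, 245) in w4 is empty and the pan is still on its marks, so the fingers met no wall. I'll probe for contact: closed fingers down to the pan floor, then short sideways steps while reading the force.

Run:
```python
from h import *
a=load('w1.png'); p,q=onz(a,78,87,50),onz(a,473,88,50); print('near edge len',np.linalg.norm(p-q),RW.T@(p[:2]-O),RW.T@(q[:2]-O))
for fn in('s0.png','s3.png','s4.png'):
    d=load(fn); print(fn, d['img'][205:235:6,192].tolist())
yaw=np.pi+WY
robot.move_gripper(0)
robot.move_ptp(w2b(48,-138,60),[np.pi,0,yaw])
print(robot.move_linear(w2b(48,-138,7),speed=60,f_stop=4),robot.current_tcp_pos(),robot.current_contact_force())
robot.move_linear(w2b(48,-138,14),speed=60)
for y in range(-130,-69,6):
    st=robot.move_linear(w2b(48,y,14),speed=60,f_stop=12); print(y,st,np.round(robot.current_contact_force(),2),np.round(robot.current_tcp_pos(),1))
    if st: break
shot('scene','s5.png'); shot('wrist','w5.png'); print(robot.current_t())
```

```text
near edge len 486.51955887033586 [-144.81593834 -240.9091598 ] [-146.88425142  245.6060026 ]
s0.png [[75, 76, 82], [83, 86, 90], [82, 87, 89], [84, 84, 89], [82, 84, 88]]
s3.png [[26, 32, 33], [36, 33, 31], [35, 34, 34], [62, 66, 68], [52, 54, 54]]
s4.png [[74, 75, 83], [83, 83, 88], [81, 89, 90], [85, 85, 89], [83, 85, 92]]
False [ 616.46083137 -194.25787401   57.37204715] [ 1.87681638e-01 -1.02297360e+00  9.34399622e-04]
-130 False [ 0.23 -0.6   0.02] [ 616.5 -185.4   63.9]
-124 False [ 0.1  -1.04 -0.08] [ 616.9 -179.5   63.9]
-118 False [ 0.45 -0.32 -0.38] [ 617.3 -173.7   64. ]
-112 False [ 1.12 -0.13  0.2 ] [ 617.6 -167.7   64. ]
-106 False [ 0.46 -0.16  0.03] [ 618.  -161.7   64. ]
-100 False [-0.99  0.78 -0.6 ] [ 618.3 -155.7   64. ]
-94 False [ 0.82 -0.4  -0.51] [ 618.6 -149.7   64. ]
-88 False [-0.67 -0.41  0.27] [ 619.  -143.7   64. ]
-82 False [ 0.92  0.21 -0.17] [ 619.3 -137.7   64. ]
-76 False [ 0.55 -1.24  0.12] [ 619.6 -131.7   64. ]
-70 False [-0.18 -0.01 -0.01] [ 620.  -125.7   64. ]
21.7917
```

Run:
```python
from h import *
c=load('w5.png');s=shot('side','d5.png')
print(proj(c,robot.current_tcp_pos()),proj(s,robot.current_tcp_pos()))
x,y=proj(s,robot.current_tcp_pos()).astype(int); x0=max(x-90,0);y0=max(y-75,0)
cv2.imwrite('pics/v5.png',np.vstack([c['img'][150:420],cv2.resize(s['img'][y0:y0+106,x0:x0+180],(560,330))]))
```

```text
[278.68956524 233.44501431] [258.963219   170.99356085]
```

View pics/v5.png

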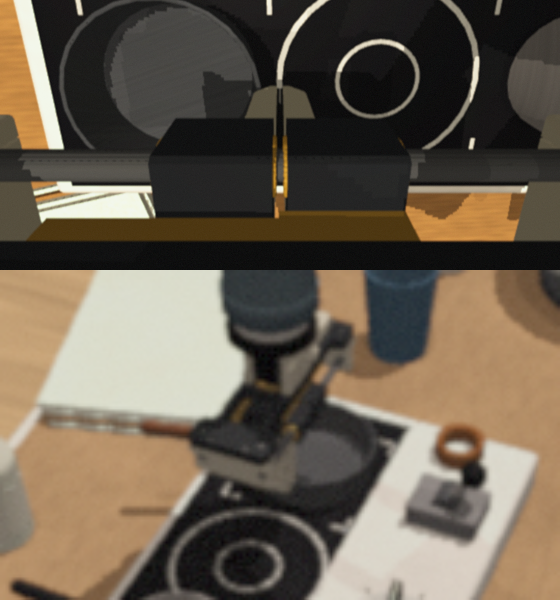

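The wrist view shows the closed finger at (279,235) just past the pan's right rim, and the pan is unmoved. The side view shows the tip slightly above where it should project. The real heights may differ from those assumed, so I'll feel for the plate top at the ring centre.

Run:
```python
from h import *
robot.move_linear(w2b(48,-70,60),speed=200)
robot.move_linear(w2b(50,0,15),speed=150)
f0=robot.current_contact_force()
print(robot.move_linear(w2b(50,0,-25),speed=40,f_stop=5),robot.current_tcp_pos(),robot.current_contact_force(),f0,robot.current_t())
```

```text
False [626.28408366 -56.43811864  25.24496769] [-0.14672928  1.15640281 -0.2988454 ] [0.43423443 0.25153389 0.72714988] 24.0833
```

Run:
```python
from h import *
print(robot.move_linear(w2b(50,0,-49),speed=40,f_stop=5),robot.current_tcp_pos(),robot.current_contact_force(),robot.current_t())
s=shot('side','d6.png'); c=shot('scene','s6.png'); T=robot.current_tcp_pos()
out=[]
for d in(s,c):
    x,y=proj(d,T); print(x,y); x,y=int(x),int(y); out.append(cv2.resize(d['img'][max(y-80,0):y+60,x-100:x+100],(560,392)))
cv2.imwrite('pics/v6.png',cv2.resize(np.vstack(out),None,fx=.76,fy=.76))
```

```text
True [626.43796313 -56.50403305  24.61084607] [ 0.54707613 -0.73001915  5.4298    ] 24.3
248.57485882738305 196.39836386386395
236.89282615094396 251.94216488858203
```

View pics/v6.png

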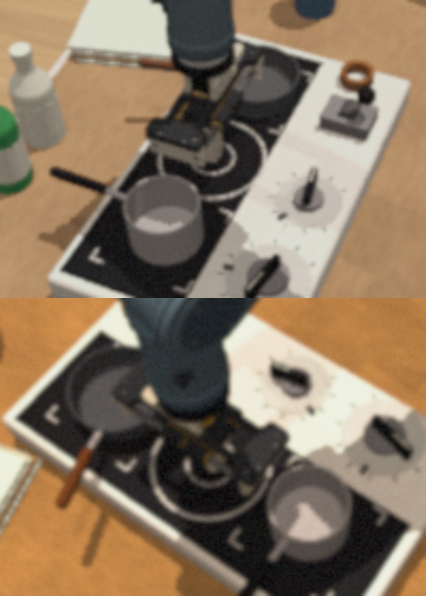

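Contact came at a reported z of 24.6, so in the robot's frame the plate top is about 25 mm lower than the stated 50 mm. I'll triangulate the ring to see which frame the cameras agree with.

Run:
```python
from h import *
def ring(fn,c,box):
    d=load(fn); g=cv2.cvtColor(d['img'],cv2.COLOR_BGR2GRAY); u0,v0,u1,v1=box
    m=np.zeros_like(g); m[v0:v1,u0:u1]=g[v0:v1,u0:u1]>110
    v,u=np.nonzero(m); res={}
    from scipy.optimize import least_squares
    for z in(25,38,50):
        W=np.array([onz(d,a,b,z)[:2] for a,b in zip(u,v)]); c0=onz(d,*c,z)[:2]; r=np.hypot(*(W-c0).T); w=W[(r>58)&(r<82)]
        s=least_squares(lambda p:np.hypot(w[:,0]-p[0],w[:,1]-p[1])-p[2],[*c0,70],loss='soft_l1').x; res[z]=s.round(1)
    print(fn,res,len(w))
ring('w1.png',(273,236),(222,185,328,268))
ring('w4.png',(280,245),(222,192,335,295))
ring('s0.png',(235.3,248.7),(205,222,268,278))
ring('d0.png',(248,190),(218,168,276,213))
a=load('w1.png');b=load('s0.png');c=load('d0.png')
# near edge, corners side view: near-left(275,283) near-right(340,152)
P=[(a,275.,236.)]
for z in (25,50):
  for d,p in((a,((78,87),(473,88))),(b,((214,157),(357,240))),(c,((340,152),(275,283)))):
    q=[onz(d,*x,z)[:2] for x in p]; print(z,np.round(q,1).tolist(),np.linalg.norm(q[0]-q[1]))
robot.move_linear(w2b(50,0,60),speed=200); print(robot.current_t())
```

```text
w1.png {25: array([635.6, -57.3,  74.3]), 38: array([630.1, -56.7,  72.1]), 50: array([625.1, -56.3,  70.1])} 1017
w4.png {25: array([636.9, -57. ,  74.7]), 38: array([631.1, -56.6,  72.5]), 50: array([625.7, -56.3,  70.4])} 1141
s0.png {25: array([619.5, -66.8,  72.4]), 38: array([623.5, -62.1,  71.5]), 50: array([627.2, -57.8,  70.7])} 621
d0.png {25: array([637.8, -79.2,  73. ]), 38: array([632.4, -68.3,  72.1]), 50: array([627.3, -58.1,  71.2])} 275
25 [[414.9, -301.1], [442.1, 215.0]] 516.7882988672017
25 [[409.0, -289.6], [434.8, 192.7]] 482.9537807500477
25 [[423.8, -328.3], [459.3, 182.2]] 511.75368487295054
50 [[417.8, -285.8], [443.4, 200.0]] 486.51955887033586
50 [[422.8, -274.7], [447.9, 194.5]] 469.8886531936195
50 [[419.8, -300.4], [454.3, 195.3]] 496.9477314931527
24.9833
```

All three fixed and wrist views agree best at top z = 50 (ring at about 626,-57). So the cameras are right, and the real fingertips end about 25.4 mm short of the reported TCP. From here I'll command every height 25.4 mm lower. Retrying the skillet.

```bash
cat >> h.py <<'E'
RING=np.array([626.3,-57.0]); O=RING-RW@[50,0]
def w2b(x,y,z): return [*(O+RW@[x,y]),z+24.6]   # z = real fingertip height above plate top
E
python3 - <<'E'
from h import *
yaw=np.pi+WY
robot.move_gripper(0.5)
robot.move_ptp(w2b(47,-138,50),[np.pi,0,yaw])
print(robot.move_linear(w2b(47,-138,13),speed=100,f_stop=8),robot.current_tcp_pos(),robot.current_contact_force())
robot.move_gripper(1.0); print('w',robot.current_gripper_width(),robot.current_contact_force())
for y in (-120,-60,0):
    print(robot.move_linear(w2b(50,y,13),speed=80,f_stop=20),np.round(robot.current_contact_force(),1))
print(robot.current_gripper_width(),robot.current_t())
E
```

```text
False [ 615.68989043 -193.67088337   37.65760459] [0.8871895  0.19678982 0.56764884]
w 0.8507543604454296 [-0.82126456 -3.37746433  1.2177796 ]
False [0.3 3.7 3.1]
False [0.2 0.2 5.2]
False [ 0.3 -1.5  5.4]
0.8544426686804011 29.8333
```

Run:
```python
from h import *
robot.move_gripper(0.5)
q=np.array(robot.current_qpos()); q[5]+=1.57; robot.move_j(q)
robot.move_gripper(1.0); print('w',robot.current_gripper_width(),robot.current_contact_force(),robot.current_tcp_pos())
robot.move_gripper(0.5)
robot.move_linear(w2b(50,0,65),speed=200)
robot.move_ptp(w2b(-95,60,80),[np.pi,0,np.pi/2+WY]); shot('scene','s7.png'); c=shot('wrist','w7.png'); print(robot.current_t(),robot.current_qpos()); d=shot('side','d7.png')
cv2.imwrite('pics/d7z.png',np.vstack([cv2.resize(d['img'][120:300,160:360],(560,504))]))
for p in [(50,0,0),(50,0,38),(110,0,38),(-10,0,38),(50,60,38),(50,-60,38)]:
    P=[*(O+RW@p[:2]),p[2]+50]; print(p,(proj(d,P)-[160,120])*2.8)
```

```text
w 0.8490486864231162 [-1.47106203 -0.29208601  0.4932087 ] [626.0627093  -56.93030025  37.49016332]
34.8583 [-2.08160069e-01  2.26986751e-01  1.81070960e+00 -1.48094668e-04
  1.10312074e+00 -1.50569540e-01]
(50, 0, 0) [246.84420356 196.89828584]
(50, 0, 38) [244.51585922 170.81653334]
(110, 0, 38) [190.12904487 153.95341586]
(-10, 0, 38) [300.32437903 188.1204633 ]
(50, 60, 38) [217.08036409 212.87623274]
(50, -60, 38) [270.21323956 131.4214327 ]
```

View pics/d7z.png

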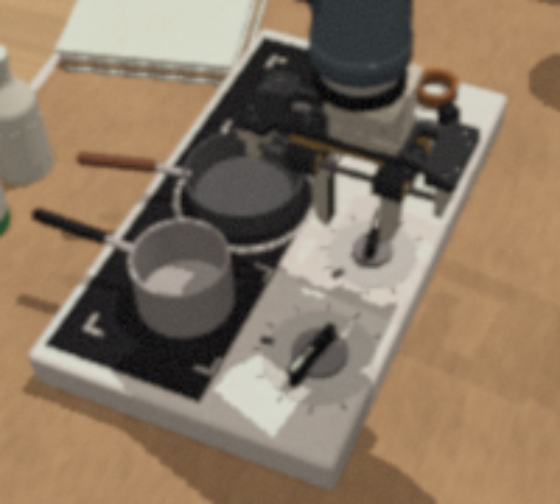

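The skillet now sits centred on the ring: rim at crop x ≈ 187–305, predicted 190–300, with the ring symmetric around its base. The saucepan is untouched. Now the thermostat: pinch the wing and turn j6.

```bash
cat >> h.py <<'E'
O1=np.array([575.28,-53.24]); c1,s1=np.cos(-.0607),np.sin(-.0607); R1=np.array([[c1,-s1],[s1,c1]])
def turn(ax,start,tab):   # local axis, local start angle (deg), tab point in old warmer frame
    A=O+RW@ax; t=O1+R1@tab-A; end=np.arctan2(t[1],t[0]); st=np.radians(start)+WY
    return A,st,end
def pinch(A,yaw0,dyaw):
    ori=[np.pi,0,yaw0]; z=lambda h:[*A,h+24.6]
    robot.move_ptp(z(45),ori); f=robot.move_linear(z(13),speed=80,f_stop=8)
    robot.move_gripper(0.0); w=robot.current_gripper_width(); print('down',f,'width mm',w*93,np.round(robot.current_contact_force(),1))
    q=np.array(robot.current_qpos()); q[5]-=dyaw; robot.move_j(q); robot.sleep(.1)
    print('turned',np.round(robot.current_contact_force(),1),robot.current_gripper_width()*93,robot.current_eef_rot())
    robot.move_gripper(0.4); robot.move_linear(z(45),speed=150); print('t',robot.current_t())
E
python3 - <<'E'
from h import *
A,st,en=turn([-95,150],79.8,[-44.7,153.05]); print(A,np.degrees([st,en]))
pinch(A,st,en-st)
c=shot('wrist','w8.png'); s=shot('side','d8.png'); cc=shot('scene','s8.png'); print(proj(c,[*A,78]),proj(s,[*A,78]),proj(cc,[*A,78]))
x,y=proj(cc,[*A,60]).astype(int); X,Y=proj(s,[*A,60]).astype(int)
cr=[cv2.resize(d['img'][b-45:b+45,a-60:a+60],(480,360),interpolation=cv2.INTER_CUBIC) for d,a,b in((cc,x,y),(s,X,Y))]
cv2.imwrite('pics/v8.png',cv2.resize(np.vstack(cr),None,fx=.8,fy=.8))
E
```

```text
[490.08085966 101.0169162 ] [76.53414057  1.40475708]
down False width mm 9.507784301081948 [-1.3 -0.2  2.3]
turned [-1.3 -0.1  1.4] 9.536275349941285 [-3.14152078e+00  2.67473066e-04  2.54979024e-02]
t 38.9167
[279.39901899 239.78135155] [274.26059597 240.94665923] [317.69373171 230.5471084 ]
```

View pics/v8.png

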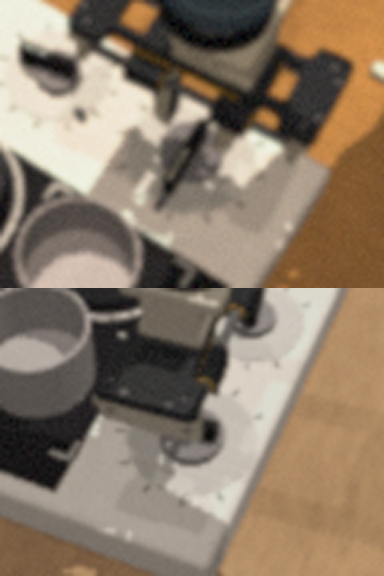

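The thermostat pointer now points away from the robot and covers the tab (scene crop, from (205,125) to (160,205)). The wing was pinched at 9.5 mm. Next: timer, then lever.

Run:
```python
from h import *
A,st,en=turn([-95,20],-81.6,[-73.6,56.5]); print(A,np.degrees([st,en]),robot.inverse_kinematics([*A,60],[np.pi,0,st+np.pi]))
pinch(A,st+np.pi,en-st)
shot('side','d9.png'); shot('scene','s9.png'); shot('wrist','w9.png'); print(robot.current_qpos()[5])
```

```text
[482.67487152 -28.77195597] [-84.86585943  58.19578802] [-0.29074058  0.27816867  1.87028574  0.          0.99313825 -0.38034824]
down False width mm 9.929068398616517 [-1.6  1.   3.2]
turned [-0.7  3.   3.5] 9.799375400190184 [ 3.14154260e+00  3.54809387e-04 -2.12635472e+00]
t 45.0917
-2.8770260415080564
```

Run:
```python
from h import *
ori=[np.pi,0,np.pi+WY]
robot.move_gripper(0.0)
robot.move_ptp(w2b(-168,-130,60),ori); print(robot.current_t())
robot.move_linear(w2b(-168,-130,45),speed=100)
print(robot.move_linear(w2b(-91,-130,45),speed=60,f_stop=20),RW.T@(robot.current_tcp_pos()[:2]-O),np.round(robot.current_contact_force(),1))
robot.sleep(.1)
robot.move_linear(w2b(-160,-130,50),speed=150); print(robot.current_t())
d=shot('side','d10.png'); s=shot('scene','s10.png')
for e in (-21.6,21.6):
  for dd in(d,s):
    P=[*(O+RW@[-95+e,-130]),111.5]; u,v=proj(dd,P).astype(int); print(e,(u,v),dd['img'][v-1:v+2,u-1:u+2].mean().round(0), end=' | ')
```

```text
46.7
False [ -95.38081847 -129.72118238] [-16.   -1.5   7.9]
49.1417
-21.6 (np.int64(320), np.int64(160)) 97.0 | -21.6 (np.int64(233), np.int64(165)) 121.0 | 21.6 (np.int64(306), np.int64(156)) 32.0 | 21.6 (np.int64(223), np.int64(176)) 27.0 |
```

Both views show the ball dark at the "on" position and clear of "off". One free numeric check of the pointers from the saved images before handing in:

Run:
```python
from h import *
for n,ax,tgt,R,rs in(('th',[-95,150],1.4,42,(30,34,38)),('ti',[-95,20],58.2,34,(24,28,31))):
  for fn in('s10.png','d10.png','s0.png'):
    d=load(fn); g=cv2.cvtColor(d['img'],cv2.COLOR_BGR2GRAY).astype(np.float32); A=O+RW@ax; out=[]
    for a in range(-180,180,6):
        v=[]
        for r in rs:
            for off in (-4,4):   # black shoulders either side of the white line
                t=np.radians(a); p=[A[0]+r*np.cos(t)-off*np.sin(t),A[1]+r*np.sin(t)+off*np.cos(t),78]
                u,w=proj(d,p); v.append(cv2.remap(g,np.float32([[u]]),np.float32([[w]]),cv2.INTER_LINEAR)[0,0])
        out.append((float(np.mean(v)),a))
    print(n,fn,'target',tgt,[(a,round(m)) for m,a in sorted(out)[:4]])
```

```text
th s10.png target 1.4 [(12, 95), (18, 95), (0, 98), (6, 103)]
th d10.png target 1.4 [(18, 26), (24, 32), (12, 54), (30, 57)]
th s0.png target 1.4 [(54, 59), (48, 66), (60, 69), (42, 91)]
ti s10.png target 58.2 [(48, 65), (42, 72), (36, 76), (30, 79)]
ti d10.png target 58.2 [(72, 36), (66, 43), (78, 48), (60, 55)]
ti s0.png target 58.2 [(-54, 67), (-60, 68), (-48, 78), (-66, 84)]
```

The oblique views are biased by the wing's visible side, so they don't settle it. The saved wrist pictures over each dial look almost straight down. I'll sample those in polar form, where a pointer should show as dark shoulders with a white line.

Run:
```python
from h import *
for n,ax,tgt,fn,r1 in(('th',[-95,150],1.4,'w8.png',58),('ti',[-95,20],58.2,'w9.png',50)):
    d=load(fn); g=cv2.cvtColor(d['img'],cv2.COLOR_BGR2GRAY).astype(np.float32); A=O+RW@ax
    for z,rr in((78,range(12,48,3)),(54,range(33,r1,2))):
        print(n,'z',z,'r',list(rr), 'px', proj(d,[*A,z]).round())
        for a in range(-30,31,5):
            t=np.radians(tgt+a); row=[]
            for r in rr:
                u,w=proj(d,[A[0]+r*np.cos(t),A[1]+r*np.sin(t),z]); row.append(int(cv2.remap(g,np.float32([[u]]),np.float32([[w]]),cv2.INTER_LINEAR)[0,0]))
            print('%4d'%a,' '.join('%3d'%k for k in row))
```

```text
th z 78 r [12, 15, 18, 21, 24, 27, 30, 33, 36, 39, 42, 45] px [279. 240.]
 -30  72  73  72  73  71  72  83 129 131 132 132 130
 -25  50  73  72  73  73  73  65 133 130 171 235 211
 -20  13  52  73  72  72  72  59 129 127 152 228 231
 -15  11  14  29  67  75  72  63 131 132 134 132 129
 -10  21  13  12  14  14  25  44 123 130 131 131 131
  -5 104  82  54  41  23  12  11   9  11  13  11  48
   0 143 155 155 157 159 158 159 159 159 159  17   9
   5  95  82  54  36  16  12  12  13  10   9  20  72
  10  19  15  12  13  18  36  55 126 129 130 130 131
  15  12  12  32  66  74  74  62 129 130 130 128 129
  20  13  55  73  73  72  73  59 128 130 128 130 130
  25  49  73  72  72  72  73  60 129 130 128 128 130
  30  74  72  73  72  73  73  68 127 127 130 126 124
th z 54 r [33, 35, 37, 39, 41, 43, 45, 47, 49, 51, 53, 55, 57] px [279. 227.]
 -30 130 199 232 233 232 228 154 132 133 134 154 173 174
 -25 127 134 175 229 231 231 233 234 234 221 182 173 174
 -20 133 132 129 129 129 129 171 229 234 237 238 208 207
 -15 130 130 131 132 133 135 133 133 155 173 203 228 243
 -10  67  94 120 133 132 132 13
[... 1139 characters left out ...]
  25  67 144 118 122 122 120 144 144 145 143 141 144
  30  95 103 118 121 122 120 143 143 144 145 143 145
ti z 54 r [33, 35, 37, 39, 41, 43, 45, 47, 49] px [279. 226.]
 -30 186 171 123 106 126 139 139 140 137
 -25 174 101 108 122 124 139 140 140 139
 -20 107 107 121 121 125 140 141 142 143
 -15 117 122 123 123 128 132 119 122 128
 -10 105 115 121 124 128 144 145 144 142
  -5  13  10   6   9   7   8  14  62 128
   0 220 215 145 128 129 128 129 119 110
   5  19  11   5   7   6   7   6  45 137
  10  79 101 114 119 129 144 144 145 144
  15 123 122 122 121 128 113  79  88  97
  20 120 120 122 122 127 143 143 144 145
  25 122 121 122 123 126 143 143 144 145
  30 123 122 120 120 127 142 143 143 144
```

Both pointers lie on their targets. The white line is centred with symmetric black shoulders, and both tabs sit at 0° offset. Handing in.

Run:
```python
from h import *
print(robot.current_t()); robot.hand_in()
```

```text
49.2417
the job is handed in; nothing more can be done
```

I handed the job in at 49.2 s of the 58 s allowed, with all four steps done in order. `hand_in` gave no verdict, so the results below are my own checks.

**What I did**
- **Skillet:** I slid it to the ring by spreading the fingers inside it, then spread them again along x to centre it.
- **Dials:** I pinched each dial's wing and turned it by about -75° (thermostat) and +143° (timer).
- **Power lever:** I pushed it over to on.

**Last checks**
- **Skillet:** the side view showed it on the ring to within a few mm.
- **Dial pointers:** wrist pictures taken after each turn showed each pointer within about 2° of its tab.
- **Lever:** both fixed cameras showed something dark where the ball should be at on, and nothing dark at off. The push ended at about 16 N.
- **Saucepan and other objects:** I saw no shift in the pictures I viewed, but I did not measure them at the end.

**What failed or disagreed**
- **First skillet attempt:** it moved nothing, because the real fingertips end about 25 mm short of the reported TCP. I found this by touching the plate, where contact came at a reported z of 24.6 instead of 50, and lowered every later height to match. It cost about 17 s but did no harm.
- **Pointer check from the fixed cameras:** it disagreed with the wrist pictures by 5 to 17°. I put that down to the wing's visible side in the oblique views and relied on the wrist pictures.

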